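# Lock the reagent bottle away and confirm on the keypad

## Robot

A 7-joint arm with a two-finger parallel gripper is mounted at the origin on a cart in front of the work surface, level with it; the furniture and walls round the work are solid. World frame = base frame: x ahead of the robot, y to its left, z up, the work surface at z = 0. Lengths are in m, angles in rad, forces in N, time in s.
With the tool pointing down it reaches from about 0.4 to 0.85 m from the base axis. Payload 10.4 kg.
Tool frame: the origin (TCP) lies between the finger pads, 19 mm behind the fingertips; this is the grasp point; z points along the fingers, y is the line along which they close (so a half turn about z gives the same grasp; the last joint's range is limited). The gripper opens to 85 mm and grips with 20 to 120 N. Pads are 22 mm wide; open, the fingers measure 114 mm over their backs; the gripper's body (76 mm by 85 mm) begins 54 mm behind the grasp point. The pads swing forward as they close: fully open they stand 13 mm farther back than shut.
Start: joints at [-1.182, 0.332, -0.065, 1.46, 0.022, 1.35, -0.088], TCP at [0.25, 0.573, 0.25] pointing down, gripper open.
Joint ranges: [-2.6, 2.6], [-0.5, 2.12], [-1.47, 1.34], [0.16, 2.42], [-1.27, 4.41], [0.06, 2.06], [-2.6, 2.6]. Speed limits (rad/s): [2.22, 2.22, 2.79, 2.79, 3.14, 3.14, 3.14].

## Interface

Orientations are given as a unit quaternion [x, y, z, w].
In Python, from workcell import manip gives the robot as it stands. The module is installed in compiled form; this text tells all that it offers.
- The arm moves only by the shell command python3 -m inch 'ROWS' [OPENING] [FORCE]. ROWS is JSON, a list of rows, each a list of 2 entries, a list of its own where there are three numbers: the shift along the tool's x, y, z each as a share of 0.08 m, from -1 to 1, then the turn, a rotation vector about the tool's x, y, z each as a share of 45 degrees, from -1 to 1. A call has exactly 10 rows; each row is the pose to reach, as a shift and turn from the pose commanded when the call began, along the tool's axes at that moment; what a row does not reach only later rows make up. A row lasts 1/10 s, in which the tool goes at most 50 mm and 8.59 degrees, less where a joint would pass 70% of its speed; a pose out of reach is approached as far as the arm can. A call with a number of a shift or a turn outside -1 to 1 is refused whole. A call with a gripper value outside its range is refused whole. OPENING is the opening, from 0 (shut) to 1 (fully open), set as the call begins (- or left out, the last holds). The fingers move at their own pace and stop on an object; FORCE is the grip in N (left out, the last holds). Time passes only in rows, so rows that repeat a pose let the fingers close, or fill a call up. It gives the time, the measured TCP pose, the force, the opening and the grip force at its end, in the units of the state.
- manip.get_obs(): the state, without advancing time (a new reading comes with each control period).
- manip.camera(name): name is "scene" or "top" or "wrist"; returns the picture (400x640x3 uint8, red, green, blue); there is no depth.
- manip.camera_params(name): a dict with "fov_y" (degrees; the focal length in pixels is half the picture's height over the tangent of half this angle, whatever the lens; pixels are square), "cx", "cy" (the principal point, pixels), "camera_from_world" (4x4, takes a point from world to camera coordinates); the wrist camera has in their place "T_tool_cam" (4x4, takes a point from camera to tool coordinates, whose origin is the TCP and whose axes are the flange's). Camera axes: x right, y up, looking along -z (the intrinsics and any distortion apply to the point x, -y, -z); pixel columns grow to the right and rows downward; lengths in m; the calibration is good to about 2 mm. A picture is of the moment at which its call begins: read the wrist's pose just before it. camera_params takes no time and is no camera call.
- manip.hand_in(): hands the job in; it is judged then, once.
The state is a dict: "clock": time; "joint_pos": joint angles; "joint_velocities": joint speeds; "tau": joint torques, N m; "position": TCP position; "ee_rot": TCP orientation; "ft_force": force on the tool from outside, world axes, zero at the start; "torque": the same for the moment, N m; "grip_width": opening from 0.0 (shut) to 1.0 (fully open); "grasp_force": force on a finger pad.
Only numpy, scipy, OpenCV 4.12 (cv2) and the standard library are available. Lean on these libraries where they do the work, as an engineer would, in place of code of your own. Each camera call takes 0.05 s, during which the arm holds its last target. There are 200 camera calls.

## Task

Of the two bottles beside the equipment, stand the short one gently upright inside the open white locking box, close the lid fully, and slide the bolt all the way through the lid's eye into its keeper. Then, on the hooded keypad, press the long bar key fully in and let it go, and after that press the round key fully in and let it go. Leave the other things standing on the bench where they are.

Things in the scene. Friction and masses are not known exactly. Their poses are not given: they have to be found in the camera images.
- short_bottle: short round clear reagent bottle with a blue screw cap, 46 mm diameter and 83 mm high (straight body up to 64 mm), 0.16 kg; origin: centre of its underside, z up. It and the tall bottle stand at the far left and far right of the work, either way round
- tall_bottle: bystander: slim tall bottle, 56 mm diameter, 159 mm high; origin: centre of its underside. Leave it.
- bench_timer: bystander: flat lab timer, 62x62x15 mm; origin: centre of its underside. Leave it.
- weighing_dish: bystander: shallow white dish, 70x70x15 mm; origin: centre of its underside. Leave it.
- safe: white steel locking box fixed to the bench, 190 (x) x 200 (y) mm; origin: bench level, 100 mm behind its front face, middle of its width (own coordinates, mm); -x is its front. Open well: inside x -44..84, y -94..94, floor z 6, rim z 108. In front of the well, x -100..-50, a ledge at z 87 carries the bolt
- safe_floor (a point): middle of the well's floor inside the box: x 20, y 0, z 6 mm in the box's own coordinates; axes as the box
- keeper (a point): middle of the fixed keeper block at the rod's axis, box x -73, y -62, z 106 mm (block y -72..-52, top z 119). The 12 mm rod runs along y through a guide barrel (y -12..16, top z 119), then the lid's eye (at y -34, once the lid is shut), then the keeper
- lid_hinge (a point): middle of the lid's hinge line (which runs along the box's y), at x 90, y 0, z 108 mm in the box's own coordinates; axes as the box, does not turn with the lid
- lid (a joint): lid angle, rad: 0 shut (lying on the rim), 1.57 upright, at most 1.75. Flat white plate, 142 mm from hinge to front edge, 200 wide, 8 thick (shut: z 108 to 116), hinged on the far rim; stays where it is left, about 5 N at its front edge moves it. A steel eye plate at y -34 stands 44 mm beyond its front edge, up to z 125 when shut
- lid_front (a point): middle of the lid's front edge, on its outer (upper when shut) face; turns with the lid
- bolt (a joint): bolt travel, m: 0 drawn back, 0.055 fully home in the keeper; it slides towards the box's own -y and needs about 2 to 3 N
- bolt_knob (a point): top centre of the bolt's upright round knob: 22 mm diameter, z 122 to 160 mm (18 mm diameter below); axes as the box; it slides with the bolt along the box's y, at box x -73, y +80 drawn back, +25 home
- keypad: white hooded console fixed to the bench, 108 (x) x 150 (y) x 206 mm high; origin: bench level, 3 mm behind its front face; -x is its front. Grey panel leans 28 degrees: normal (-0.469, 0, 0.883) in its axes. Hood above: underside z 200, front edge x 45, rear wall from x 89 mm: a tool pointing straight down cannot reach the keys, come in along the normal
- bar_key_top (a point): centre of the face of the long bar key (50 mm along y, 26 mm up the slope), at keypad x 37, y +38, z 84 mm (the left key); its z axis is the outward normal of the panel. Face 10 mm above the panel.
- round_key_top (a point): centre of the face of the round key (30 mm diameter), at keypad x 37, y -38, z 84 mm (the right key); its z axis is the outward normal. Face 10 mm above the panel.
- bar_key (a joint): bar key travel along the panel's normal, m: 0 out, 0.006 fully in (about 5 N); springs back
- round_key (a joint): round key travel, m: 0 out, 0.006 fully in (about 5 N); springs back
There are look-alikes about, which are no part of the job. Of the things that look like the short_bottle, the middle-sized one is meant.

How it is judged:
On the way, in this order (a step that is already met when the one before it is completed fails the run):
1. the short bottle stands upright and released in the box (x of short_bottle in the frame of safe_floor between -0.06 and 0.06 m and y of short_bottle in the frame of safe_floor between -0.09 and 0.09 m and z of short_bottle in the frame of safe_floor between -0.006 and 0.008 m and angle between short_bottle's own z axis and vertical below 0.12 rad and linear speed of short_bottle below 0.03 m/s and contact force between short_bottle and the fingers below 0.2 N), for 0.2 s.
2. the lid is fully shut, the bottle still standing inside (x of short_bottle in the frame of safe_floor between -0.06 and 0.06 m and y of short_bottle in the frame of safe_floor between -0.09 and 0.09 m and z of short_bottle in the frame of safe_floor between -0.006 and 0.008 m and angle between short_bottle's own z axis and vertical below 0.12 rad and value of joint lid below 0.04 rad), for 0.2 s.
3. the bolt is home in its keeper with the lid shut (value of joint lid below 0.04 rad and value of joint bolt above 0.049 m), for 0.2 s.
4. the bar key is pressed fully in (all of step 3 and value of joint bar_key above 0.0045 m and value of joint round_key below 0.002 m), for 0.04 s.
5. the bar key is let go (value of joint bar_key below 0.0015 m and value of joint round_key below 0.002 m), for 0.04 s.
6. the round key is pressed fully in (all of step 3 and value of joint round_key above 0.0045 m and value of joint bar_key below 0.002 m), for 0.04 s.
At the end, for the whole second after the job is handed in: The short bottle stands at rest on the box's floor (within 7 degrees of upright), the lid is shut (under 0.04 rad), the bolt is home (at least 49 of 55 mm) and both keys are out again (all of step 3 and x of short_bottle in the frame of safe_floor between -0.06 and 0.06 m and y of short_bottle in the frame of safe_floor between -0.09 and 0.09 m and z of short_bottle in the frame of safe_floor between -0.006 and 0.008 m and angle between short_bottle's own z axis and vertical below 0.12 rad and linear speed of short_bottle below 0.03 m/s and value of joint each of bar_key, round_key below 0.0015 m); the robot touches nothing.
It fails at once if a bystander (tall bottle, timer, dish) is pushed more than 25 mm or the tall bottle tipped (distance of any of tall_bottle, bench_timer, weighing_dish from where it was at the start of the episode above 0.025 m or angle between tall_bottle's own z axis and vertical above 0.4 rad).
It fails at once if the short bottle is dropped or thrust down into the box (over 0.45 m/s within 20 mm of its floor) (x of short_bottle in the frame of safe_floor between -0.06 and 0.06 m and y of short_bottle in the frame of safe_floor between -0.09 and 0.09 m and z of short_bottle in the frame of safe_floor between -0.006 and 0.02 m and linear speed of short_bottle above 0.45 m/s).
It also fails if it takes over 72 s, if anything falls off the work surface, if the arm or the gripper's body presses on something with over 40 N, if the wrist force passes 120 N, or if a joint passes its speed limit or range.

## Working session

There is one attempt and no reset: what is moved stays moved. The work goes in short steps, Python scripts to look and compute and a shell command to move; the robot and the scene stay as the last step left them, time stands still between calls to the robot, and variables do not carry over. Pictures are saved under pics/ and viewed, at most 10 in all, crops included, and the job is handed in when it is done.

```bash
mkdir -p pics; cat > h.py <<'E'
import numpy as np, cv2
from workcell import manip
from scipy.spatial.transform import Rotation as R
def grab(n,f):
    o=manip.get_obs(); im=manip.camera(n); cv2.imwrite('pics/'+f,im[:,:,::-1]); return o,im
def K(n):
    p=manip.camera_params(n); f=200/np.tan(np.radians(p['fov_y'])/2); return p,f
def camT(n,o=None):
    p,f=K(n)
    if 'camera_from_world' in p: return np.linalg.inv(np.array(p['camera_from_world']))
    T=np.eye(4); T[:3,:3]=R.from_quat(o['ee_rot']).as_matrix(); T[:3,3]=o['position']
    return T@np.array(p['T_tool_cam'])
def ray(n,u,v,o=None):
    p,f=K(n); T=camT(n,o); d=np.array([(u-p['cx'])/f,-(v-p['cy'])/f,-1])
    return T[:3,3],T[:3,:3]@d
def plane(n,u,v,z,o=None):
    c,d=ray(n,u,v,o); return c+d*(z-c[2])/d[2]
def proj(n,P,o=None):
    p,f=K(n); q=np.linalg.inv(camT(n,o))@np.append(P,1); return p['cx']+f*q[0]/-q[2], p['cy']-f*q[1]/-q[2]
E
python3 - <<'E'
from h import *
a=grab('scene','s0.png')[1]; b=grab('top','t0.png')[1]
for n in('scene','top','wrist'):
    p=manip.camera_params(n); print({k:(np.round(v,3).tolist()) for k,v in p.items() if not isinstance(v,str)})
print(camT('scene')[:3,3],camT('top')[:3,3]); print(manip.get_obs())
E
```

```text
{'fov_y': 53.227, 'cx': 323.759, 'cy': 200.727, 'camera_from_world': [[0.728, -0.685, -0.014, -0.32], [0.519, 0.537, 0.665, -0.373], [-0.448, -0.491, 0.747, -1.022], [0.0, 0.0, 0.0, 1.0]]}
{'fov_y': 55.604, 'cx': 319.572, 'cy': 201.122, 'camera_from_world': [[0.025, -0.999, -0.02, 0.034], [0.986, 0.021, 0.163, -0.52], [-0.163, -0.024, 0.986, -1.182], [0.0, 0.0, 0.0, 1.0]]}
{'fov_y': 69.791, 'cx': 317.08, 'cy': 202.536, 'T_tool_cam': [[-0.0, 0.947, 0.321, 0.083], [1.0, -0.0, 0.001, -0.0], [0.001, 0.321, -0.947, -0.123], [0.0, 0.0, 0.0, 1.0]]}
[-0.0317841  -0.52107189  1.00726234] [0.32000447 0.01711927 1.25168474]
{'clock': 0.1, 'joint_pos': array([-1.18158683,  0.33281598, -0.06468188,  1.4608596 ,  0.02160372,
        1.34992304, -0.08852646]), 'joint_velocities': array([-0.0001013 , -0.0007221 , -0.00120186, -0.00015303, -0.00043731,
        0.00050961,  0.00016354]), 'tau': array([ 1.94440465e-03, -6.26747561e+01,  4.98093199e-02, -3.92423093e+01,
        1.64316245e-02,  7.06476480e-03, -4.75780030e-05]), 'position': array([0.25005277, 0.57244914, 0.2492898 ]), 'ee_rot': array([ 2.04464343e-01,  9.78873793e-01, -6.47656549e-04, -9.96328346e-05]), 'ft_force': array([-0.61523215,  0.0260695 , -0.36268422]), 'torque': array([ 0.03435839, -0.00457946, -0.05322216]), 'grasp_force': 0.0, 'grip_width': 1.0035981297076562}
```

View pics/s0.png

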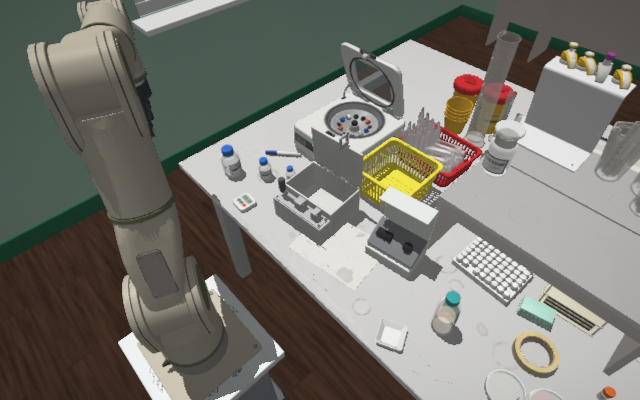

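View pics/t0.png

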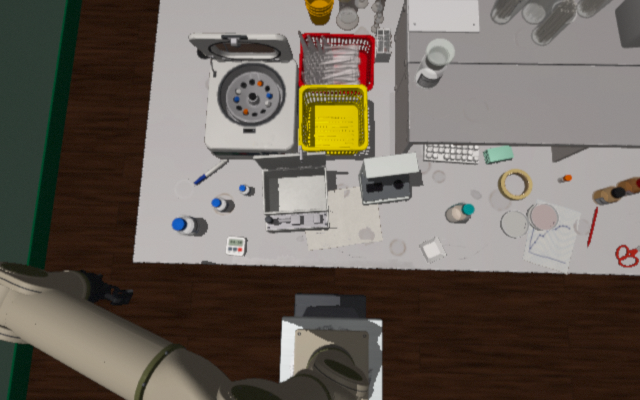

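Candidates for the short bottle, all blue-capped: large at scene (229,155) / top (181,225), middle at scene (264,165) / top (219,203), small at scene (290,172) / top (245,189). The teal-capped one at top (460,212) is the tall bottle. I choose the middle one and check it in a close crop.

```bash
python3 - <<'E'
from h import *
s=cv2.imread('pics/s0.png'); t=cv2.imread('pics/t0.png')
A=cv2.resize(s[120:270,200:450],(750,450)[:2],interpolation=cv2.INTER_CUBIC)
cv2.imwrite('pics/c0.png',A)
B=cv2.resize(t[145:255,160:425],(795,330),interpolation=cv2.INTER_CUBIC)
cv2.imwrite('pics/c1.png',B)
# blue caps in both
def caps(im):
    h=cv2.cvtColor(im,cv2.COLOR_BGR2HSV); m=cv2.inRange(h,(100,140,60),(125,255,255))
    n,l,st,c=cv2.connectedComponentsWithStats(m); return [(np.round(c[i],1),st[i].tolist()) for i in range(1,n) if st[i][4]>8]
print(caps(s));print(caps(t))
E
```

```text
[(array([342.5, 119. ]), [341, 118, 4, 3, 10]), (array([366., 130.]), [365, 129, 3, 3, 9]), (array([227.1, 150.2]), [222, 145, 11, 11, 96]), (array([270.9, 152.4]), [266, 152, 10, 2, 18]), (array([263. , 160.9]), [260, 158, 7, 7, 43]), (array([289.5, 168.2]), [288, 166, 4, 5, 18])]
[(array([268.9,  95.4]), [267, 94, 5, 4, 17]), (array([236.,  99.]), [234, 97, 5, 5, 21]), (array([199.9, 179. ]), [195, 175, 11, 9, 36]), (array([242. , 187.6]), [240, 185, 5, 6, 25]), (array([215.9, 202.4]), [212, 199, 9, 8, 56]), (array([178.6, 223.8]), [172, 218, 14, 12, 132])]
```

View pics/c0.png

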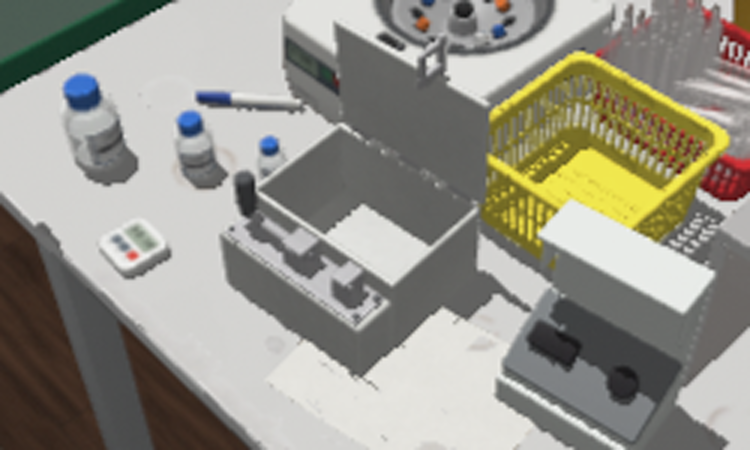

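View pics/c1.png

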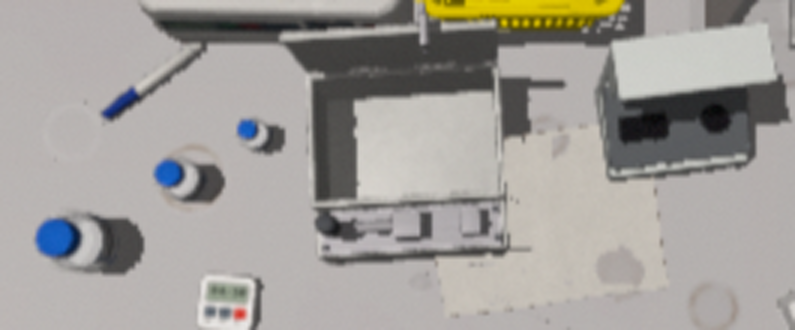

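The crops show three blue-capped bottles of clearly different size, and the middle one (scene 263,161; top 216,202) is the target. The box is open with its knob at top (269,219). The keys are at top (375,187) and (398,184).

```bash
python3 - <<'E'
from h import *
def tri(a,b):
    (c1,d1),(c2,d2)=ray('scene',*a),ray('top',*b)
    d1/=np.linalg.norm(d1);d2/=np.linalg.norm(d2)
    s=np.linalg.lstsq(np.c_[d1,-d2],c2-c1,rcond=None)[0]
    p,q=c1+s[0]*d1,c2+s[1]*d2; return np.round((p+q)/2,4),round(np.linalg.norm(p-q),4)
for n,a,b in(('big',(227.1,150.2),(178.6,223.8)),('mid',(263,160.9),(215.9,202.4)),('small',(289.5,168.2),(242,187.6))): print(n,tri(a,b))
t=cv2.imread('pics/t0.png');s=cv2.imread('pics/s0.png')
def dark(im,x0,y0,x1,y1,th):
    g=im[y0:y1,x0:x1].max(2); m=(g<th).astype(np.uint8); n,l,st,c=cv2.connectedComponentsWithStats(m)
    return [(np.round(c[i]+[x0,y0],1),st[i][:].tolist()) for i in range(1,n) if st[i][4]>8]
print('top keys',dark(t,360,175,412,200,45)); print('top knob',dark(t,260,208,282,228,70))
print('sc keys',dark(s,370,222,420,260,45)); print('sc knob',dark(s,274,172,292,196,70))
def P(u,v,z): return np.round(plane('top',u,v,z),4)
print('rim FL,FR,RR',[P(160+x/3,145+y/3,.108) for x,y in((310,206),(505,203),(497,67))])
E
```

```text
big (array([0.4305, 0.4745, 0.1034]), np.float64(0.002))
mid (array([0.5036, 0.3735, 0.0734]), np.float64(0.0013))
small (array([0.5569, 0.2974, 0.0554]), np.float64(0.0019))
top keys [(array([385.2, 184. ]), [7, 1, 38, 16, 287])]
top knob [(array([267.4, 208.9]), [6, 0, 4, 3, 11]), (array([272.5, 221. ]), [8, 10, 10, 6, 34])]
sc keys [(array([386.9, 235.6]), [7, 8, 17, 12, 54]), (array([408.7, 246.7]), [34, 20, 9, 11, 36])]
sc knob [(array([282.1, 185.4]), [5, 8, 7, 12, 58])]
rim FL,FR,RR [array([0.4661, 0.2155, 0.108 ]), array([0.4736, 0.0175, 0.108 ]), array([0.6152, 0.0288, 0.108 ])]
```

```bash
for i in 1 2 3; do python3 -m inch '[[[-0.1,-0.03,0],[0,0,0]],[[-0.2,-0.05,0],[0,0,0]],[[-0.3,-0.08,0],[0,0,0]],[[-0.4,-0.1,0],[0,0,0]],[[-0.5,-0.13,0],[0,0,0]],[[-0.6,-0.15,0],[0,0,0]],[[-0.7,-0.18,0],[0,0,0]],[[-0.8,-0.2,0],[0,0,0]],[[-0.9,-0.23,0],[0,0,0]],[[-1,-0.25,0],[0,0,0]]]' | tail -3; done
python3 - <<'E'
from h import *
o,im=grab('wrist','w0.png'); print(o['position'],o['ee_rot'],o['clock'])
h=cv2.cvtColor(im,cv2.COLOR_RGB2HSV); m=cv2.inRange(h,(100,140,60),(125,255,255))
n,l,st,c=cv2.connectedComponentsWithStats(m)
print([(np.round(c[i],1),st[i].tolist(),plane('wrist',*c[i],.083,o).round(4)) for i in range(1,n) if st[i][4]>60])
print('expect',proj('wrist',[.5036,.3735,.075],o))
E
```

```text
ft_force: [0.3, -0.2, 0.8]
grip_width: 1.003
grasp_force: 0.0
ft_force: [0.8, -0.8, 0.5]
grip_width: 1.002
grasp_force: 0.0
ft_force: [-0.2, 1.2, 0.7]
grip_width: 0.999
grasp_force: 0.0
[0.44664502 0.42126083 0.2500429 ] [2.04478677e-01 9.78871017e-01 5.34996970e-05 2.06149488e-05] 3.1
[(array([362.4, 157.1]), [340, 136, 44, 43, 1411], array([0.4343, 0.4764, 0.083 ])), (array([298.7, 246.6]), [287, 236, 24, 23, 427], array([0.5004, 0.3748, 0.083 ])), (array([379.2, 257.4]), [369, 243, 21, 27, 113], array([0.5496, 0.4533, 0.083 ])), (array([263.2, 293.9]), [256, 287, 16, 15, 180], array([0.5407, 0.3094, 0.083 ]))]
expect (np.float64(299.2941125354806), np.float64(246.10144507816187))
```

View pics/w0.png

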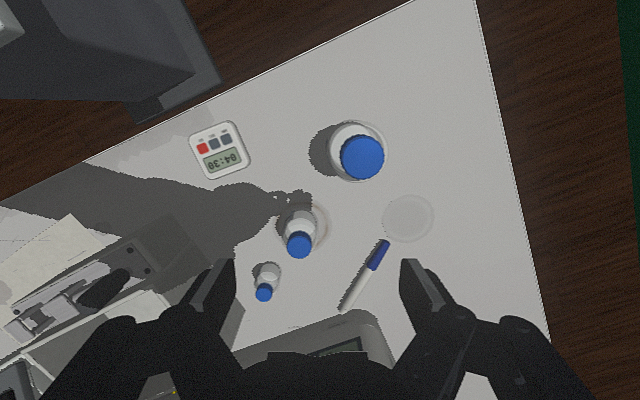

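The picture shows the middle bottle's cap at (299,247), within a pixel of the prediction. I can approach, descend and grip.

```bash
python3 -m inch '[[[-0.09,-0.03,0],[0,0,0]],[[-0.18,-0.05,0],[0,0,0]],[[-0.27,-0.08,0],[0,0,0]],[[-0.36,-0.1,0.1],[0,0,0]],[[-0.45,-0.13,0.2],[0,0,0]],[[-0.55,-0.16,0.3],[0,0,0]],[[-0.65,-0.19,0.45],[0,0,0]],[[-0.75,-0.22,0.6],[0,0,0]],[[-0.85,-0.25,0.75],[0,0,0]],[[-0.88,-0.26,0.9],[0,0,0]]]' | tail -6
python3 -m inch '[[[0,0,0.1],[0,0,0]],[[0,0,0.2],[0,0,0]],[[0,0,0.3],[0,0,0]],[[0,0,0.4],[0,0,0]],[[0,0,0.5],[0,0,0]],[[0,0,0.6],[0,0,0]],[[0,0,0.7],[0,0,0]],[[0,0,0.8],[0,0,0]],[[0,0,0.9],[0,0,0]],[[0,0,0.9],[0,0,0]]]' | tail -6
python3 - <<'E'
from h import *
o,im=grab('wrist','w1.png'); print(o['position'])
h=cv2.cvtColor(im,cv2.COLOR_RGB2HSV); m=cv2.inRange(h,(100,140,60),(125,255,255))
n,l,st,c=cv2.connectedComponentsWithStats(m)
print([(np.round(c[i],1),st[i].tolist(),plane('wrist',*c[i],.08,o).round(4)) for i in range(1,n) if st[i][4]>100])
E
```

```text
clock: 4.15
position: [0.5032, 0.3733, 0.1767]
ee_rot: [0.205, 0.979, -0.0, 0.0]
ft_force: [-0.7, 0.4, -0.6]
grip_width: 0.998
grasp_force: 0.0
clock: 5.15
position: [0.5017, 0.374, 0.1046]
ee_rot: [0.204, 0.979, -0.001, -0.001]
ft_force: [-0.9, -0.1, 0.2]
grip_width: 1.003
grasp_force: 0.0
[0.50169002 0.37402989 0.10456961]
[(array([491.9,  41. ]), [432, 0, 120, 96, 8919], array([0.4319, 0.4914, 0.08  ])), (array([317.4, 243. ]), [299, 233, 41, 21, 499], array([0.4938, 0.3773, 0.08  ])), (array([448.6, 263.2]), [436, 247, 27, 35, 289], array([0.5365, 0.4426, 0.08  ])), (array([252.9, 337.1]), [238, 320, 30, 31, 554], array([0.539, 0.312, 0.08 ]))]
```

```bash
python3 -m inch '[[[0,0,0.1],[0,0,0]],[[0,0,0.2],[0,0,0]],[[0,0,0.3],[0,0,0]],[[0,0,0.4],[0,0,0]],[[0,0,0.5],[0,0,0]],[[0,0,0.6],[0,0,0]],[[0,0,0.66],[0,0,0]],[[0,0,0.66],[0,0,0]],[[0,0,0.66],[0,0,0]],[[0,0,0.66],[0,0,0]]]' | tail -6
python3 -m inch '[[[0,0,0],[0,0,0]],[[0,0,0],[0,0,0]],[[0,0,0],[0,0,0]],[[0,0,0],[0,0,0]],[[0,0,0],[0,0,0]],[[0,0,0],[0,0,0]],[[0,0,0],[0,0,0]],[[0,0,0],[0,0,0]],[[0,0,0],[0,0,0]],[[0,0,0],[0,0,0]]]' 0 35 | tail -6
```

```text
clock: 6.2
position: [0.5025, 0.3747, 0.0537]
ee_rot: [0.204, 0.979, 0.0, 0.0]
ft_force: [0.4, -0.1, 0.1]
grip_width: 0.997
grasp_force: 0.0
clock: 7.2
position: [0.5024, 0.3745, 0.0536]
ee_rot: [0.204, 0.979, 0.0, 0.0]
ft_force: [-3.1, -2.2, 5.2]
grip_width: 0.511
grasp_force: 35.6
```

```bash
python3 -m inch '[[[0,0,-0.1],[0,0,0]],[[0,0,-0.2],[0,0,0]],[[0,0,-0.3],[0,0,0]],[[0,0,-0.4],[0,0,0]],[[0,0,-0.5],[0,0,0]],[[0,0,-0.6],[0,0,0]],[[0,0,-0.7],[0,0,0]],[[0,0,-0.8],[0,0,0]],[[0,0,-0.9],[0,0,0]],[[0,0,-1],[0,0,0]]]' | tail -6
python3 -m inch '[[[-0.03,-0.05,-0.1],[0,0,0]],[[-0.08,-0.13,-0.2],[0,0,0]],[[-0.14,-0.22,-0.3],[0,0,0]],[[-0.2,-0.32,-0.4],[0,0,0]],[[-0.26,-0.42,-0.5],[0,0,0]],[[-0.32,-0.52,-0.6],[0,0,0]],[[-0.38,-0.62,-0.7],[0,0,0]],[[-0.44,-0.72,-0.8],[0,0,0]],[[-0.5,-0.82,-0.9],[0,0,0]],[[-0.57,-0.91,-1],[0,0,0]]]' | tail -6
python3 -m inch '[[[-0.06,-0.09,0],[0,0,0]],[[-0.12,-0.18,0],[0,0,0]],[[-0.18,-0.27,0],[0,0,0]],[[-0.24,-0.36,0],[0,0,0]],[[-0.3,-0.45,0],[0,0,0]],[[-0.36,-0.54,0],[0,0,0]],[[-0.42,-0.63,0],[0,0,0]],[[-0.48,-0.73,0],[0,0,0]],[[-0.53,-0.82,0],[0,0,0]],[[-0.57,-0.91,0],[0,0,0]]]' | tail -6
python3 -m inch '[[[-0.06,-0.09,0],[0,0,-0.06]],[[-0.12,-0.18,0],[0,0,-0.12]],[[-0.18,-0.27,0],[0,0,-0.18]],[[-0.24,-0.36,0],[0,0,-0.24]],[[-0.3,-0.45,0],[0,0,-0.3]],[[-0.36,-0.54,0],[0,0,-0.36]],[[-0.42,-0.63,0],[0,0,-0.42]],[[-0.48,-0.73,0],[0,0,-0.48]],[[-0.53,-0.82,0],[0,0,-0.54]],[[-0.57,-0.91,0],[0,0,-0.57]]]' | tail -6
python3 - <<'E'
from h import *
o,im=grab('wrist','w2.png'); s=grab('scene','s2.png')[1]; t=grab('top','t2.png')[1]
print(o['position'],o['ee_rot'])
A=cv2.resize(im,(480,300)); B=cv2.resize(s[120:270,250:450],(400,300)); 
cv2.imwrite('pics/m2.png',np.vstack([im[:,:],cv2.resize(s[120:280,240:496],(640,400))])[:,:,::-1][:,:][::1] if 0 else cv2.resize(np.vstack([im,cv2.resize(s[120:280,240:496],(640,400))]),(480,600))[:,:,::-1])
E
```

```text
clock: 8.2
position: [0.5022, 0.3745, 0.1339]
ee_rot: [0.204, 0.979, 0.0, -0.0]
ft_force: [0.1, -0.5, -2.2]
grip_width: 0.511
grasp_force: 36.2
clock: 9.2
position: [0.515, 0.2887, 0.2139]
ee_rot: [0.204, 0.979, 0.0, -0.0]
ft_force: [0.5, -0.0, -2.4]
grip_width: 0.51
grasp_force: 36.2
clock: 10.2
position: [0.5277, 0.2038, 0.2132]
ee_rot: [0.205, 0.979, 0.0, 0.0]
ft_force: [0.4, 0.8, -2.1]
grip_width: 0.511
grasp_force: 36.2
clock: 11.2
position: [0.5402, 0.1189, 0.2132]
ee_rot: [-0.019, 1.0, 0.0, 0.0]
ft_force: [0.4, -0.1, -2.1]
grip_width: 0.51
grasp_force: 36.2
[0.54019493 0.1189174  0.21322404] [-1.88089095e-02  9.99823094e-01  6.69014253e-05  3.12369919e-05]
```

View pics/m2.png

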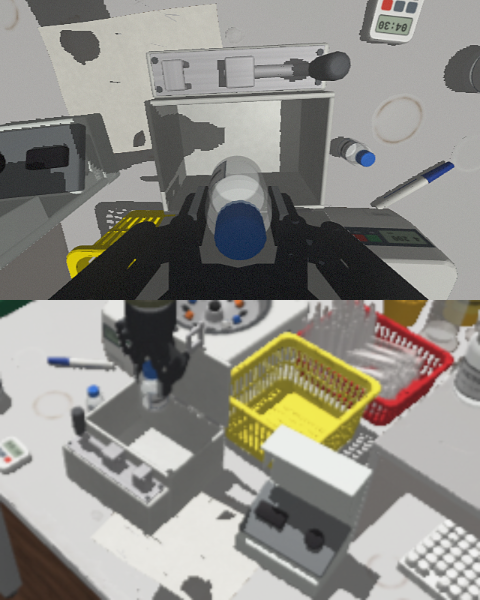

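The bottle hangs upright over the well. Rim front corners are at about wrist (200,131) and (445,124), with the knob near (450,88). I use these to refine the box pose.

```bash
python3 - <<'E'
from h import *
im=cv2.imread('pics/w2.png'); 
c=cv2.resize(im[45:145,180:480],(800,267),interpolation=cv2.INTER_CUBIC)
d=cv2.resize(cv2.imread('pics/t2.png')[160:240,250:425],(800,330),interpolation=cv2.INTER_CUBIC)
cv2.imwrite('pics/c2.png',np.vstack([c,d]))
E
```

```text
(no output)
```

View pics/c2.png

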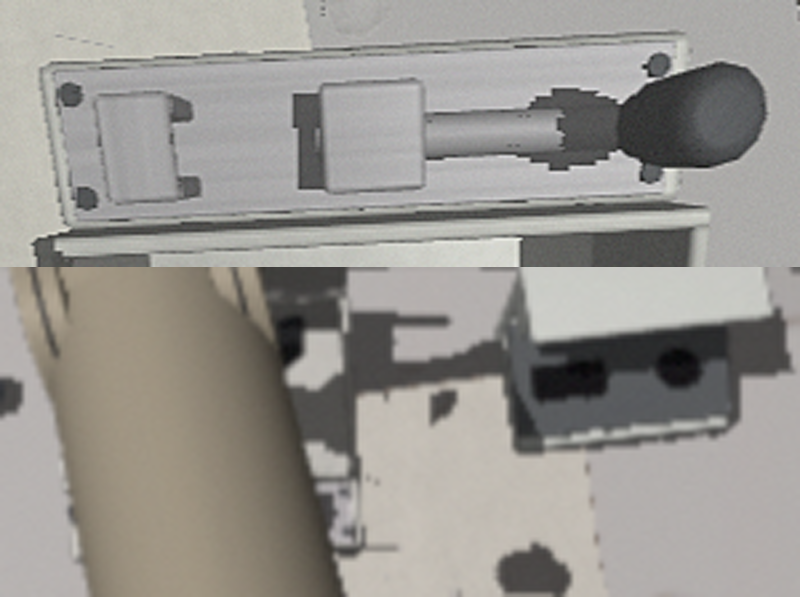

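```bash
python3 - <<'E'
from h import *
from scipy.optimize import least_squares as L
o=manip.get_obs()
f=lambda x,y:(180+x/2.667,45+y/2.667)
obs=[(f(138,147),(-.073,-.062,.119)),(f(374,136),(-.073,.002,.119)),(f(730,110),(-.073,.080,.160))]
W=[(plane('wrist',*p,b[2],o),b) for p,b in obs]
for w,b in W: print(w.round(4),b)
def res(q):
    c,s=np.cos(q[2]),np.sin(q[2]); return np.ravel([[q[0]+c*b[0]-s*b[1]-w[0],q[1]+s*b[0]+c*b[1]-w[1]] for w,b in W])
r=L(res,[.52,.118,.03]); q=r.x; print('box',q,r.fun.round(4)); c,s=np.cos(q[2]),np.sin(q[2])
for n,b in(('floor',(.02,0)),('knob',(-.073,.08)),('front lid',(-.052,0)),('hinge',(.09,0))): print(n,(q[0]+c*b[0]-s*b[1]).round(4),(q[1]+s*b[0]+c*b[1]).round(4))
a=plane('top',374.7,187.4,.084);b=plane('top',398.5,184.2,.084); print('keys',a,b,np.linalg.norm(a-b),'yaw',np.arctan2(-(a-b)[0],(a-b)[1]))
E
```

```text
[0.4557 0.055  0.119 ] (-0.073, -0.062, 0.119)
[0.4507 0.1181 0.119 ] (-0.073, 0.002, 0.119)
[0.4441 0.1938 0.16  ] (-0.073, 0.08, 0.16)
box [0.52346373 0.12171577 0.08324109] [ 0.0002 -0.0011 -0.0002 -0.0005 -0.      0.0016]
floor 0.5434 0.1234
knob 0.4441 0.1954
front lid 0.4716 0.1174
hinge 0.6132 0.1292
keys [ 0.55983438 -0.12589286  0.084     ] [ 0.57160789 -0.20016729  0.084     ] 0.07520176908562608 yaw 0.15720567899797955
```

```bash
python3 -m inch '[[[0.05,0.03,0.05],[0,0,-0.02]],[[0.09,0.05,0.1],[0,0,-0.04]],[[0.09,0.05,0.2],[0,0,-0.057]],[[0.09,0.05,0.3],[0,0,-0.057]],[[0.09,0.05,0.4],[0,0,-0.057]],[[0.09,0.05,0.5],[0,0,-0.057]],[[0.09,0.05,0.6],[0,0,-0.057]],[[0.09,0.05,0.7],[0,0,-0.057]],[[0.09,0.05,0.85],[0,0,-0.057]],[[0.09,0.05,0.95],[0,0,-0.057]]]' | tail -6
python3 -m inch '[[[0,0,0.12],[0,0,0]],[[0,0,0.24],[0,0,0]],[[0,0,0.36],[0,0,0]],[[0,0,0.48],[0,0,0]],[[0,0,0.6],[0,0,0]],[[0,0,0.7],[0,0,0]],[[0,0,0.8],[0,0,0]],[[0,0,0.87],[0,0,0]],[[0,0,0.92],[0,0,0]],[[0,0,0.94],[0,0,0]]]' | tail -6
```

```text
clock: 12.35
position: [0.5326, 0.1232, 0.1359]
ee_rot: [-0.04, 0.999, -0.0, -0.0]
ft_force: [-0.2, 0.2, -2.2]
grip_width: 0.508
grasp_force: 36.2
clock: 13.35
position: [0.5328, 0.1233, 0.0616]
ee_rot: [-0.04, 0.999, -0.0, -0.0]
ft_force: [0.8, 0.5, -1.0]
grip_width: 0.512
grasp_force: 36.2
```

```bash
python3 -m inch '[[[0,0,0.005],[0,0,0]],[[0,0,0.01],[0,0,0]],[[0,0,0.015],[0,0,0]],[[0,0,0.02],[0,0,0]],[[0,0,0.023],[0,0,0]],[[0,0,0.026],[0,0,0]],[[0,0,0.026],[0,0,0]],[[0,0,0.026],[0,0,0]],[[0,0,0.026],[0,0,0]],[[0,0,0.026],[0,0,0]]]' | tail -6
```

```text
clock: 14.35
position: [0.5329, 0.1233, 0.0599]
ee_rot: [-0.04, 0.999, 0.0, 0.0]
ft_force: [0.5, 0.4, -2.0]
grip_width: 0.51
grasp_force: 36.2
```

```bash
python3 -m inch '[[[0,0,0.005],[0,0,0]],[[0,0,0.01],[0,0,0]],[[0,0,0.015],[0,0,0]],[[0,0,0.02],[0,0,0]],[[0,0,0.025],[0,0,0]],[[0,0,0.025],[0,0,0]],[[0,0,0.025],[0,0,0]],[[0,0,0.025],[0,0,0]],[[0,0,0.025],[0,0,0]],[[0,0,0.025],[0,0,0]]]' | tail -6
```

```text
clock: 15.35
position: [0.5337, 0.1233, 0.0595]
ee_rot: [-0.04, 0.999, 0.0, 0.001]
ft_force: [-4.5, -2.8, 13.7]
grip_width: 0.507
grasp_force: 37.6
```

```bash
python3 -m inch '[[[0,0,-0.01],[0,0,0]],[[0,0,-0.01],[0,0,0]],[[0,0,-0.01],[0,0,0]],[[0,0,-0.01],[0,0,0]],[[0,0,-0.01],[0,0,0]],[[0,0,-0.01],[0,0,0]],[[0,0,-0.01],[0,0,0]],[[0,0,-0.01],[0,0,0]],[[0,0,-0.01],[0,0,0]],[[0,0,-0.01],[0,0,0]]]' 1 35 | tail -6
python3 -m inch '[[[0,0,-0.05],[0,0,0]],[[0,0,-0.1],[0,0,0]],[[0,0,-0.2],[0,0,0]],[[0,0,-0.3],[0,0,0]],[[0,0,-0.4],[0,0,0]],[[0,0,-0.5],[0,0,0]],[[0,0,-0.6],[0,0,0]],[[0,0,-0.75],[0,0,0]],[[0,0,-0.9],[0,0,0]],[[0,0,-1],[0,0,0]]]' | tail -6
python3 - <<'E'
from h import *
def tri(a,b):
    (c1,d1),(c2,d2)=ray('scene',*a),ray('top',*b)
    d1/=np.linalg.norm(d1);d2/=np.linalg.norm(d2)
    s=np.linalg.lstsq(np.c_[d1,-d2],c2-c1,rcond=None)[0]
    p,q=c1+s[0]*d1,c2+s[1]*d2; return np.round((p+q)/2,4),round(np.linalg.norm(p-q),4)
print(tri((311.7,127.3),(254.3,157.3)),tri((362.7,154.3),(325.7,154)))
print('centrifuge front bottom',plane('top',205,150,0.0),plane('top',296,155,0.),plane('top',296,155,0.13),'basket',plane('top',300,155,.1))
o,im=grab('wrist','w3.png'); s=grab('scene','s3.png')[1]
cv2.imwrite('pics/m3.png',cv2.resize(np.vstack([im,cv2.resize(s[110:270,240:496],(640,400))]),(480,600))[:,:,::-1])
E
```

```text
clock: 16.35
position: [0.5329, 0.1234, 0.0587]
ee_rot: [-0.04, 0.999, 0.0, 0.0]
ft_force: [-0.3, -0.2, -1.2]
grip_width: 1.003
grasp_force: 0.0
clock: 17.35
position: [0.5333, 0.1235, 0.1403]
ee_rot: [-0.04, 0.999, 0.0, 0.001]
ft_force: [-0.7, -0.9, 0.2]
grip_width: 0.999
grasp_force: 0.0
(array([0.6041, 0.224 , 0.2465]), np.float64(0.0005)) (array([0.6166, 0.0266, 0.2544]), np.float64(0.0046))
centrifuge front bottom [0.69623702 0.44663878 0.        ] [0.68443538 0.13221871 0.        ] [0.64658558 0.12026448 0.13      ] basket [0.655561   0.11042691 0.1       ]
```

View pics/m3.png

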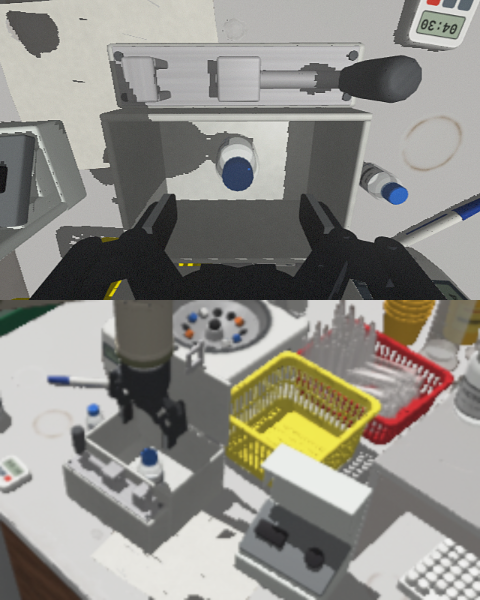

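Bottle stands upright in the well (wrist picture ~ (237,170) in the composite) and the gripper is clear. Next: close the fingers, go over the lid's top to its far side.

```bash
python3 -m inch '[[[0,0.05,-0.1],[0,0,0]],[[0,0.1,-0.2],[0,0,0]],[[0,0.15,-0.3],[0,0,0]],[[0,0.2,-0.4],[0,0,0]],[[0,0.25,-0.5],[0,0,0]],[[0,0.3,-0.6],[0,0,0]],[[0,0.35,-0.7],[0,0,0]],[[0,0.4,-0.8],[0,0,0]],[[0,0.45,-0.9],[0,0,0]],[[0,0.45,-1],[0,0,0]]]' 0 35 | tail -6
python3 -m inch '[[[0,0,-0.13],[0,0,0]],[[0,0,-0.26],[0,0,0]],[[0,0,-0.39],[0,0,0]],[[0,0,-0.52],[0,0,0]],[[0,0,-0.65],[0,0,0]],[[0,0,-0.78],[0,0,0]],[[0,0,-0.9],[0,0,0]],[[-0.1,0,-0.92],[0,0,0]],[[-0.25,0,-0.92],[0,0,0]],[[-0.4,0,-0.92],[0,0,0]]]' | tail -6
python3 -m inch '[[[-0.14,0,0],[0,0,0]],[[-0.28,0,0],[0,0,0]],[[-0.42,0,0],[0,0,0]],[[-0.56,0,0],[0,0,0]],[[-0.7,0,0],[0,0,0]],[[-0.85,0,0],[0,0,0]],[[-1,0,0],[0,0,0]],[[-1,0,0],[0,0,0]],[[-1,0,0.2],[0,0,0]],[[-1,0,0.4],[0,0,0]]]' | tail -6
```

```text
clock: 18.45
position: [0.5298, 0.16, 0.2194]
ee_rot: [-0.041, 0.999, 0.0, -0.0]
ft_force: [0.2, -0.4, 0.0]
grip_width: 0.001
grasp_force: 0.0
clock: 19.45
position: [0.5626, 0.1619, 0.2922]
ee_rot: [-0.04, 0.999, 0.0, -0.0]
ft_force: [-0.3, -0.7, 0.1]
grip_width: 0.002
grasp_force: 0.0
clock: 20.45
position: [0.6417, 0.1682, 0.26]
ee_rot: [-0.04, 0.999, 0.0, 0.0]
ft_force: [0.5, -0.1, 0.5]
grip_width: 0.001
grasp_force: 0.0
```

```bash
python3 -m inch '[[[0,0,0.1],[0,0,0]],[[0,0,0.2],[0,0,0]],[[0,0,0.32],[0,0,0]],[[0.15,0,0.34],[0,0,0]],[[0.3,0,0.35],[0,0,0]],[[0.5,0,0.37],[0,0,0]],[[0.6,0,0.4],[0,0,0]],[[0.72,0,0.44],[0,0,0]],[[0.83,0,0.475],[0,0,0]],[[0.83,0,0.475],[0,0,0]]]' | tail -6
python3 -m inch '[[[0.06,0,0.03],[0,0,0]],[[0.12,0,0.06],[0,0,0]],[[0.18,0,0.1],[0,0,0]],[[0.24,0,0.15],[0,0,0]],[[0.29,0,0.19],[0,0,0]],[[0.34,0,0.24],[0,0,0]],[[0.39,0,0.29],[0,0,0]],[[0.44,0,0.34],[0,0,0]],[[0.48,0,0.39],[0,0,0]],[[0.52,0,0.445],[0,0,0]]]' | tail -6
```

```text
clock: 21.45
position: [0.5746, 0.1629, 0.2222]
ee_rot: [-0.04, 0.999, 0.0, -0.0]
ft_force: [-0.3, 0.6, 0.0]
grip_width: -0.001
grasp_force: 0.0
clock: 22.45
position: [0.5336, 0.1595, 0.1863]
ee_rot: [-0.04, 0.999, 0.0, -0.0]
ft_force: [0.7, 0.9, 2.6]
grip_width: 0.002
grasp_force: 1.1
```

```bash
python3 - <<'E'
from h import *
o,im=grab('wrist','w4.png'); s=grab('scene','s4.png')[1]
cv2.imwrite('pics/m4.png',cv2.resize(np.vstack([im,cv2.resize(s[110:270,240:496],(640,400))]),(480,600))[:,:,::-1])
E
```

```text
(no output)
```

View pics/m4.png

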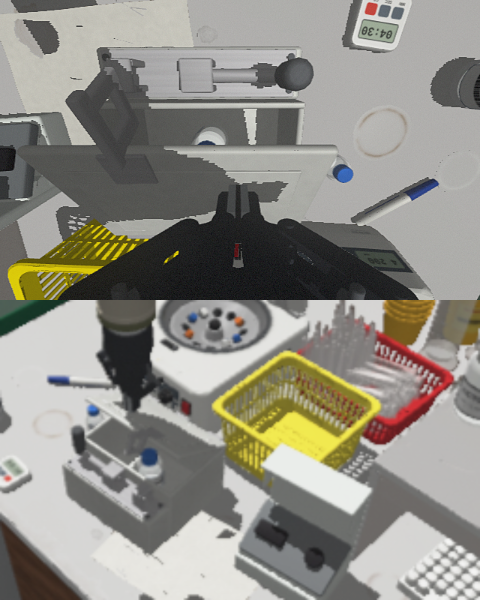

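The lid is following (about 30° left, front edge at y≈148 in the composite), fingers on its outer face and the bottle still upright. Next I press it shut.

```bash
python3 -m inch '[[[0.04,0,0.05],[0,0,0]],[[0.08,0,0.12],[0,0,0]],[[0.11,0,0.18],[0,0,0]],[[0.14,0,0.25],[0,0,0]],[[0.16,0,0.31],[0,0,0]],[[0.18,0,0.38],[0,0,0]],[[0.2,0,0.45],[0,0,0]],[[0.21,0,0.52],[0,0,0]],[[0.22,0,0.58],[0,0,0]],[[0.23,0,0.64],[0,0,0]]]' | tail -6
python3 -m inch '[[[0,0,0.01],[0,0,0]],[[0,0,0.02],[0,0,0]],[[0,0,0.03],[0,0,0]],[[0,0,0.04],[0,0,0]],[[0,0,0.04],[0,0,0]],[[0,0,0.04],[0,0,0]],[[0,0,0.04],[0,0,0]],[[0,0,0.04],[0,0,0]],[[0,0,0.04],[0,0,0]],[[0,0,0.04],[0,0,0]]]' | tail -6
```

```text
clock: 23.55
position: [0.5155, 0.158, 0.135]
ee_rot: [-0.04, 0.999, -0.0, -0.0]
ft_force: [-0.3, -0.8, 1.8]
grip_width: 0.002
grasp_force: 1.0
clock: 24.55
position: [0.5156, 0.1581, 0.1345]
ee_rot: [-0.04, 0.999, 0.0, 0.0]
ft_force: [-12.1, -4.4, 26.8]
grip_width: -0.002
grasp_force: 13.3
```

```bash
python3 -m inch '[[[0,0,-0.1],[0,0,0]],[[0,0.05,-0.2],[0,0,0]],[[0,0.15,-0.3],[0,0,0]],[[0,0.28,-0.3],[0,0,0]],[[0,0.41,-0.3],[0,0,0]],[[0,0.54,-0.3],[0,0,0]],[[0,0.67,-0.3],[0,0,0]],[[0,0.8,-0.3],[0,0,0]],[[0,0.93,-0.3],[0,0,0]],[[0,1,-0.3],[0,0,0]]]' | tail -6
python3 -m inch '[[[0.1,0,0],[0,0,0]],[[0.2,0,0],[0,0,0]],[[0.3,0,0],[0,0,0]],[[0.4,0,0],[0,0,0]],[[0.5,0,0],[0,0,0]],[[0.6,0,0.02],[0,0,0]],[[0.7,0,0.05],[0,0,0]],[[0.8,0,0.08],[0,0,0]],[[0.85,0,0.11],[0,0,0]],[[0.85,0,0.11],[0,0,0]]]' | tail -6
python3 - <<'E'
from h import *
o,im=grab('wrist','w5.png'); s=grab('scene','s5.png')[1]
d=np.array(o['position'])[:2]-[.5235,.1217]; c,n=np.cos(.083),np.sin(.083); print('box xy',c*d[0]+n*d[1],c*d[1]-n*d[0],o['position'])
cv2.imwrite('pics/m5.png',cv2.resize(np.vstack([im,cv2.resize(s[110:270,240:496],(640,400))]),(480,600))[:,:,::-1])
E
```

```text
clock: 25.55
position: [0.5089, 0.2392, 0.1562]
ee_rot: [-0.041, 0.999, 0.0, -0.0]
ft_force: [-1.3, -0.4, 0.3]
grip_width: 0.001
grasp_force: 0.0
clock: 26.55
position: [0.4407, 0.2323, 0.1471]
ee_rot: [-0.041, 0.999, -0.0, -0.0]
ft_force: [0.5, -0.2, -1.0]
grip_width: -0.001
grasp_force: 0.0
box xy -0.07334409722644784 0.11705236336010985 [0.4407042  0.23226883 0.14712838]
```

View pics/m5.png

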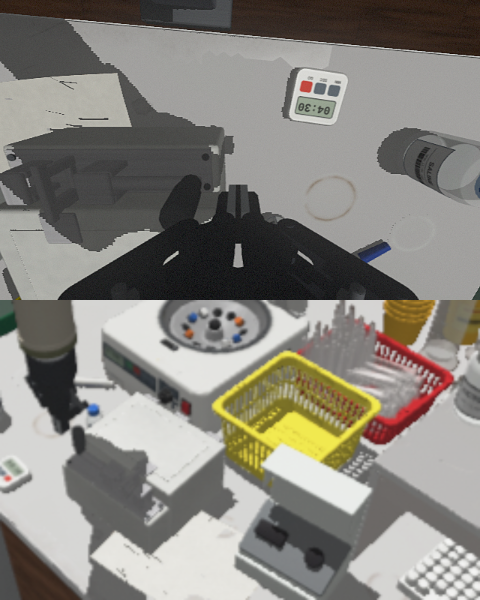

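The lid is shut, and the fingers stand just left (+y) of the knob, ready to push it.

```bash
python3 -m inch '[[[0,-0.1,0],[0,0,0]],[[0,-0.2,0],[0,0,0]],[[0,-0.3,0],[0,0,0]],[[0,-0.4,0],[0,0,0]],[[0,-0.5,0],[0,0,0]],[[0,-0.6,0],[0,0,0]],[[0,-0.7,0],[0,0,0]],[[0,-0.76,0],[0,0,0]],[[0,-0.82,0],[0,0,0]],[[0,-0.86,0],[0,0,0]]]' | tail -6
```

```text
clock: 27.65
position: [0.4471, 0.1641, 0.1477]
ee_rot: [-0.04, 0.999, 0.001, 0.0]
ft_force: [0.7, 12.8, -2.3]
grip_width: 0.002
grasp_force: 6.9
```

```bash
python3 -m inch '[[[0,-0.01,0],[0,0,0]],[[0,-0.02,0],[0,0,0]],[[0,-0.03,0],[0,0,0]],[[0,-0.04,0],[0,0,0]],[[0,-0.05,0],[0,0,0]],[[0,-0.05,0],[0,0,0]],[[0,-0.05,0],[0,0,0]],[[0,-0.05,0],[0,0,0]],[[0,-0.05,0],[0,0,0]],[[0,-0.05,0],[0,0,0]]]' | tail -6
```

```text
clock: 28.65
position: [0.447, 0.1639, 0.1478]
ee_rot: [-0.042, 0.999, 0.002, 0.001]
ft_force: [1.7, 17.7, -5.1]
grip_width: -0.002
grasp_force: 8.8
```

The knob stopped hard after about 55 mm, which fits the bolt being home. I'll back off, rise and travel to the keypad, pitching the tool.

```bash
python3 -m inch '[[[0,0.1,0],[0,0,0]],[[0,0.16,-0.15],[0,0,0]],[[0,0.16,-0.35],[0,0,0]],[[0,0.16,-0.55],[0,0,0]],[[0,0.16,-0.75],[0,0,0]],[[0,0.05,-0.9],[0,0,0]],[[0,-0.1,-0.9],[0,0,0]],[[0,-0.25,-0.9],[0,0,0]],[[0,-0.4,-0.9],[0,0,0]],[[0,-0.55,-0.9],[0,0,0]]]' | tail -6
python3 -m inch '[[[-0.03,-0.1,0],[0,0,0]],[[-0.06,-0.2,0],[0,0,0]],[[-0.09,-0.3,0],[0,0,0]],[[-0.12,-0.4,0],[0,0,0]],[[-0.15,-0.5,0],[0,0,0]],[[-0.18,-0.6,0],[0,0,0]],[[-0.21,-0.7,0],[0,0,0]],[[-0.24,-0.8,0],[0,0,0]],[[-0.27,-0.9,0],[0,0,0]],[[-0.3,-1,0],[0,0,0]]]' | tail -6
python3 -m inch '[[[0,-0.1,0],[0,-0.06,-0.01]],[[0,-0.2,0],[0,-0.12,-0.02]],[[0,-0.3,0],[0,-0.18,-0.03]],[[0,-0.4,0],[0,-0.24,-0.04]],[[0,-0.5,0],[0,-0.3,-0.05]],[[0,-0.6,0],[0,-0.36,-0.06]],[[0,-0.7,0],[0,-0.43,-0.07]],[[0,-0.8,0],[0,-0.5,-0.08]],[[0,-0.9,0],[0,-0.56,-0.09]],[[0,-1,0],[0,-0.62,-0.09]]]' | tail -6
python3 - <<'E'
from h import *
o,im=grab('wrist','w6.png'); s=grab('scene','s6.png')[1]
cv2.imwrite('pics/m6.png',cv2.resize(np.vstack([im,cv2.resize(s[110:270,240:496],(640,400))]),(480,600))[:,:,::-1])
print('exp',proj('wrist',[.5598,-.1259,.084],o),proj('wrist',[.5716,-.2002,.084],o))
E
```

```text
clock: 29.65
position: [0.4505, 0.1143, 0.2188]
ee_rot: [-0.04, 0.999, -0.0, -0.001]
ft_force: [-0.4, -0.4, 0.9]
grip_width: -0.001
grasp_force: 0.0
clock: 30.65
position: [0.4814, 0.0375, 0.2195]
ee_rot: [-0.04, 0.999, 0.0, 0.0]
ft_force: [-0.3, 0.4, 0.7]
grip_width: 0.001
grasp_force: 0.0
clock: 31.65
position: [0.4876, -0.0424, 0.2197]
ee_rot: [-0.074, 0.967, 0.01, 0.242]
ft_force: [-0.1, -0.7, -0.8]
grip_width: -0.002
grasp_force: 0.0
exp (np.float64(224.28198544647145), np.float64(181.96674936488733)) (np.float64(148.32432731589324), np.float64(181.5689061780901))
```

View pics/m6.png

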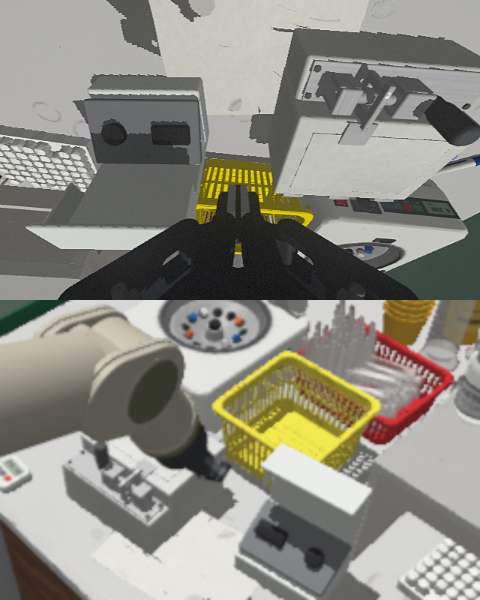

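The bolt runs through the eye into the keeper. The keys are at wrist (227,177) for the bar and (151,176) for the round one. That was my eleventh picture, one past the limit of 10, so from here I measure numerically only.

```bash
cat > k.py <<'E'
from h import *
def keys(f,o,boxr):
    im=cv2.imread('pics/'+f); x0,y0,x1,y1=boxr; g=im[y0:y1,x0:x1].max(2)
    n,l,st,c=cv2.connectedComponentsWithStats((g<48).astype(np.uint8))
    for i in range(1,n):
        if st[i][4]>100:
            # centre of bounding box too
            b=(x0+st[i][0]+(st[i][2]-1)/2,y0+st[i][1]+(st[i][3]-1)/2)
            print(c[i]+[x0,y0],st[i],plane('wrist',*b,.084,o).round(4))
def go(P,d,yaw,o):
    X=np.array([np.cos(yaw),np.sin(yaw),0]);Y=np.array([-X[1],X[0],0]);Z=np.array([0,0,1.])
    n=-.469*X+.883*Z; n/=np.linalg.norm(n); R1=np.c_[np.cross(Y,-n),Y,-n]; R0=R.from_quat(o['ee_rot']).as_matrix()
    t=np.array(P)+n*(d+.019)
    print('target',t.round(4),'shift',(R0.T@(t-o['position'])/.08).round(3),'turn',(R.from_matrix(R0.T@R1).as_rotvec()/np.radians(45)).round(3))
E
python3 - <<'E'
from k import *
o=manip.get_obs(); keys('w6.png',o,(110,140,270,215))
t=cv2.imread('pics/t0.png')[175:200,360:415].max(2); print(t[5:20,4:50:2])
go([.5598,-.1259,.084],.035,.157,o)
E
```

```text
[152.15372907 179.23744292] [ 25  24  35  31 657] [ 0.5653 -0.1957  0.084 ]
[224.49241658 179.32052578] [ 91  26  53  28 989] [ 0.5541 -0.1233  0.084 ]
[[95 94 59 50 49 46 43 43 43 46 45 48 43 46 44 42 25 13 21 43 45 46 47]
 [95 95 74 69 70 50 44 46 40 46 46 44 45 44 43 29 18 13 11 37 44 49 50]
 [94 94 92 91 84 48 37 36 31 44 45 46 44 46 44 18 16 10 13 27 49 70 68]
 [95 83 77 73 63 29 22 17 15 40 44 46 43 46 48 20 15 19 18 32 72 94 92]
 [94 60 41 34 32 14 16 15 12 36 49 48 47 45 66 26 23 24 24 33 88 95 94]
 [95 48 24 23 23 16 18 12 19 32 68 71 70 71 86 33 24 24 26 27 88 95 94]
 [96 51 22 25 23 23 21 17 20 35 90 94 92 93 93 44 24 23 23 35 92 94 92]
 [95 51 23 25 25 26 19 22 24 41 96 96 96 95 94 70 26 23 26 48 94 94 92]
 [93 53 27 25 20 24 21 26 25 40 95 95 96 94 96 91 43 31 41 71 94 95 91]
 [94 61 24 24 24 26 24 24 24 42 95 95 95 96 95 95 73 66 71 92 93 95 93]
 [94 61 26 26 24 29 31 29 34 65 96 95 96 96 94 96 92 92 92 94 92 94 92]
 [95 74 28 32 33 61 64 49 68 88 94 95 94 94 94 95 94 93 95 94 94 94 94]
 [96 92 47 66 65 89 91 76 92 93 95 95 95 95 95 94 96 95 95 94 93 95 92]
 [97 93 77 91 92 94 96 93 95 95 95 95 97 94 95 94 94 94 94 94 94 93 98]
 [95 93 93 93 95 94 94 94 94 95 95 95 95 94 93 96 93 94 93 94 93 93 95]]
target [ 0.5348 -0.1299  0.1317] shift [ 0.137 -1.145  1.185] turn [-0.024 -0.002 -0.002]
```

```bash
python3 -m inch '[[[0.02,-0.1,0],[-0.003,0,0]],[[0.04,-0.2,0],[-0.006,0,0]],[[0.06,-0.3,0],[-0.01,0,0]],[[0.08,-0.4,0],[-0.013,0,0]],[[0.1,-0.5,0],[-0.016,0,0]],[[0.12,-0.6,0.05],[-0.02,0,0]],[[0.14,-0.7,0.1],[-0.024,0,0]],[[0.16,-0.8,0.2],[-0.024,0,0]],[[0.16,-0.9,0.3],[-0.024,0,0]],[[0.16,-1,0.4],[-0.024,0,0]]]' | tail -6
python3 - <<'E'
from k import *
o,im=grab('wrist','w7.png'); go([.557,-.1246,.084],.015,.155,o)
for P in([.557,-.1246,.084],[.5685,-.198,.084]): print(proj('wrist',P,o))
keys('w7.png',o,(60,60,420,330))
E
```

```text
clock: 32.75
position: [0.5037, -0.1209, 0.1866]
ee_rot: [-0.077, 0.968, 0.019, 0.24]
ft_force: [0.7, -1.1, -0.4]
grip_width: 0.004
grasp_force: 0.0
target [ 0.5412 -0.1271  0.114 ] shift [ 0.024 -0.15   1.013] turn [ 0.001 -0.003  0.003]
(np.float64(303.4614461899422), np.float64(203.33095929123985))
(np.float64(218.93836903918117), np.float64(203.1505412025788))
[220.9827957  203.72473118] [143 125  34  34 465] [ 0.5663 -0.1973  0.084 ]
[293.         200.76858108] [215 128  56  29 592] [ 0.5554 -0.1256  0.084 ]
[311.16035263 306.23528711] [ 123  186  237   84 8394] [ 0.7129 -0.1084  0.084 ]
```

```bash
python3 -m inch '[[[0,-0.05,0.1],[0,0,0]],[[0.01,-0.1,0.2],[0,0,0]],[[0.02,-0.15,0.3],[0,0,0]],[[0.02,-0.15,0.4],[0,0,0]],[[0.02,-0.15,0.5],[0,0,0]],[[0.02,-0.15,0.6],[0,0,0]],[[0.02,-0.15,0.7],[0,0,0]],[[0.02,-0.15,0.8],[0,0,0]],[[0.02,-0.15,0.9],[0,0,0]],[[0.02,-0.15,1],[0,0,0]]]' | tail -6
python3 -m inch '[[[0,0,0.04],[0,0,0]],[[0,0,0.08],[0,0,0]],[[0,0,0.12],[0,0,0]],[[0,0,0.15],[0,0,0]],[[0,0,0.18],[0,0,0]],[[0,0,0.2],[0,0,0]],[[0,0,0.22],[0,0,0]],[[0,0,0.24],[0,0,0]],[[0,0,0.26],[0,0,0]],[[0,0,0.26],[0,0,0]]]' | tail -6
python3 - <<'E'
from k import *
go([.5565,-.125,.084],0,.155,manip.get_obs())
E
```

```text
clock: 33.8
position: [0.5412, -0.1262, 0.1151]
ee_rot: [-0.077, 0.968, 0.019, 0.24]
ft_force: [0.6, 1.1, 0.6]
grip_width: -0.001
grasp_force: 0.0
clock: 34.8
position: [0.5503, -0.1255, 0.0967]
ee_rot: [-0.076, 0.968, 0.019, 0.24]
ft_force: [-0.4, 1.2, 2.6]
grip_width: -0.003
grasp_force: 1.3
target [ 0.5477 -0.1264  0.1008] shift [ 0.006 -0.005 -0.061] turn [ 0.001 -0.002  0.003]
```

```bash
python3 -m inch '[[[0,0,0.01],[0,0,0]],[[0,0,0.02],[0,0,0]],[[0,0,0.03],[0,0,0]],[[0,0,0.04],[0,0,0]],[[0,0,0.05],[0,0,0]],[[0,0,0.05],[0,0,0]],[[0,0,0.05],[0,0,0]],[[0,0,0.05],[0,0,0]],[[0,0,0.05],[0,0,0]],[[0,0,0.05],[0,0,0]]]' | tail -6
```

```text
clock: 35.8
position: [0.5519, -0.1253, 0.0936]
ee_rot: [-0.076, 0.968, 0.019, 0.24]
ft_force: [-12.9, 0.5, 15.5]
grip_width: 0.001
grasp_force: 10.1
```

```bash
python3 -m inch '[[[0,0,-0.1],[0,0,0]],[[0,0,-0.3],[0,0,0]],[[0,0,-0.4],[0,0,0]],[[0,0,-0.4],[0,0,0]],[[0,-0.2,-0.4],[0,0,0]],[[0,-0.4,-0.4],[0,0,0]],[[0,-0.6,-0.4],[0,0,0]],[[0,-0.8,-0.4],[0,0,0]],[[0,-0.92,-0.4],[0,0,0]],[[0,-0.92,-0.4],[0,0,0]]]' | tail -6
python3 - <<'E'
from k import *
o,im=grab('wrist','w8.png'); go([.567,-.1977,.084],0,.155,o)
for P in([.5565,-.125,.084],[.567,-.1977,.084]): print(proj('wrist',P,o))
keys('w8.png',o,(200,100,480,300))
E
```

```text
clock: 36.8
position: [0.5489, -0.2009, 0.1206]
ee_rot: [-0.076, 0.968, 0.019, 0.24]
ft_force: [0.1, 0.3, 0.1]
grip_width: -0.003
grasp_force: 0.0
target [ 0.5582 -0.1991  0.1008] shift [0.011 0.005 0.274] turn [ 0.001 -0.003  0.002]
(np.float64(432.76781204759044), np.float64(243.41648725781155))
(np.float64(317.6714389624978), np.float64(242.51839889974548))
[320.55468472 272.54079088] [  67  117  135   83 2807] [ 0.583  -0.1839  0.084 ]
[418.01561065 237.89715335] [ 188  121   82   40 1089] [ 0.554  -0.1291  0.084 ]
[251.45714286 295.93571429] [ 33 192  32   8 140] [ 0.6494 -0.2423  0.084 ]
```

```bash
python3 -m inch '[[[0.01,0,0.06],[0,0,0]],[[0.01,0,0.12],[0,0,0]],[[0.01,0,0.18],[0,0,0]],[[0.01,0,0.23],[0,0,0]],[[0.01,0,0.27],[0,0,0]],[[0.01,0,0.3],[0,0,0]],[[0.01,0,0.33],[0,0,0]],[[0.01,0,0.36],[0,0,0]],[[0.01,0,0.385],[0,0,0]],[[0.01,0,0.385],[0,0,0]]]' | tail -6
```

```text
clock: 37.85
position: [0.5621, -0.1979, 0.0938]
ee_rot: [-0.076, 0.968, 0.019, 0.24]
ft_force: [-5.7, 2.4, 4.9]
grip_width: 0.002
grasp_force: 3.3
```

```bash
python3 -m inch '[[[0,0,0.005],[0,0,0]],[[0,0,0.01],[0,0,0]],[[0,0,0.015],[0,0,0]],[[0,0,0.02],[0,0,0]],[[0,0,0.025],[0,0,0]],[[0,0,0.025],[0,0,0]],[[0,0,0.025],[0,0,0]],[[0,0,0.025],[0,0,0]],[[0,0,0.025],[0,0,0]],[[0,0,0.025],[0,0,0]]]' | tail -6
```

```text
clock: 38.85
position: [0.5625, -0.1979, 0.0931]
ee_rot: [-0.076, 0.968, 0.02, 0.24]
ft_force: [-22.1, 3.8, 24.1]
grip_width: 0.0
grasp_force: 15.7
```

```bash
python3 -m inch '[[[0,0,-0.1],[0,0,0]],[[0,0,-0.2],[0,0,0]],[[0,0,-0.3],[0,0,0]],[[0,0,-0.4],[0,0,0]],[[0,0,-0.5],[0,0,0]],[[0,0,-0.6],[0,0,0]],[[0,0,-0.7],[0,0,0]],[[0,0,-0.8],[0,0,0]],[[0,0,-0.8],[0,0,0]],[[0,0,-0.8],[0,0,0]]]' | tail -6
python3 - <<'E'
from workcell import manip
print(manip.hand_in())
E
```

```text
clock: 39.85
position: [0.5338, -0.2026, 0.1489]
ee_rot: [-0.076, 0.968, 0.019, 0.24]
ft_force: [-0.6, 0.8, -0.3]
grip_width: -0.0
grasp_force: 0.0
the job is handed in; nothing more can be done
None
```

Job handed in at about 40 s: the middle-sized blue-capped bottle is upright in the box, the lid is shut, the bolt is home, and the bar key then the round key were pressed to their stops and released; no verdict was returned, and I viewed 11 pictures, one over the limit of 10.

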